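# Crack open a stuck dry box and hold it ajar

### The arm

A 7-joint arm with a two-finger parallel gripper is mounted at the origin on the work surface. World frame = base frame: x ahead of the robot, y to its left, z up, the work surface at z = 0. Lengths are in m, angles in rad, forces in N, time in s.
With the tool pointing down it reaches from about 0.4 to 0.875 m from the base axis. Payload 6.5 kg.
Tool frame: the origin (TCP) lies between the finger pads; the fingertips stand 11 mm ahead of it and the grasp point (between the pads) lies 8 mm behind it; z points along the fingers, y is the line along which they close (so a half turn about z gives the same grasp; the last joint's range is limited). The gripper opens to 88 mm and grips with 3 to 60 N. Pads are 18 mm wide; open, the fingers measure 123 mm over their backs; the gripper's body (75 mm by 187 mm) begins 45 mm behind the grasp point.
Start: joints at [-1.312, 0.536, -0.004, 1.538, 0.003, 1.067, -0.071], TCP at [0.207, 0.616, 0.25] pointing down, gripper open.
Joint ranges: [-2.7, 2.7], [-0.37, 2.16], [-1.27, 1.26], [0.24, 2.4], [-1.31, 4.45], [0.19, 1.91], [-2.76, 2.76]. Speed limits (rad/s): [2.39, 2.39, 3.14, 3.14, 3.14, 3.14, 3.14].

### API

Orientations are given as a unit quaternion [x, y, z, w].
In Python, from rig import get_obs, grab_frame, camera_info, finish_job gives the robot as it stands.
- The arm moves only by the tool jog_arm, never from a script. Its argument "steps" is a list of rows, each an object with "claw": the gripper's target within -1 to 1 (shut at 1, half-way at 0, fully open at -1); "linear": the shift along the tool's x, y, z in m, a list of three; "dr": the turn, a rotation vector about the tool's x, y, z in rad, a list of three. In form: [{"claw": claw, "linear": [tx, ty, tz], "dr": [ax, ay, az]}, ...]. A call has 1 to 20 rows; each row shifts and turns the commanded pose from where the row before left it, along the tool's axes as they then stand; what a row does not reach is not made up. A row lasts 1/8 s, in which the tool goes at most 62.5 mm and 10.7 degrees, less where a joint would pass 70% of its speed; a pose out of reach is approached as far as the arm can. A call is refused whole if a number of a shift passes 0.0625 or a number of a turn 0.188, either way. A call with a gripper value outside its range is refused whole. The fingers move at their own pace and stop on an object; the grip force is fixed at half the most. Time passes only in rows, so rows that do not move let the fingers close. It gives the time, the measured TCP pose, the force, the opening and the grip force at its end, in the units of the state.
- get_obs(): the state, without advancing time (a new reading comes with each control period).
- grab_frame(name): name is "scene" or "top" or "wrist"; returns (picture, depth): 400x640x3 uint8, blue, green, red; 400x640 float32, m along the optical axis (not along the pixel's ray), 0 where there is no reading.
- camera_info(name): a dict with "camera_matrix" (3x3 intrinsics, pixels), "origin" and "attitude" of the camera in the world. Camera axes: x right, y down, z forward; pixel columns grow to the right and rows downward; lengths in m; the calibration is good to about 2 mm. The wrist camera is an equidistant fisheye: a pixel r from the principal point sees the ray r / f radians off the axis. A picture is of the moment at which its call begins: read the wrist's pose just before it. camera_info takes no time and is no camera call; for the wrist camera it gives the pose at the moment of the call.
- finish_job(): hands the job in; it is judged then, once.
The state is a dict: "time": time; "joints": joint angles; "qvel": joint speeds; "joint_torque": joint torques, N m; "position": TCP position; "ee_rot": TCP orientation; "contact_force": force on the tool from outside, world axes, zero at the start; "moment": the same for the moment, N m; "width": finger opening in m; "finger_force": force on a finger pad.
Only numpy, scipy, OpenCV 4.12 (cv2) and the standard library are available. Lean on these libraries where they do the work, as an engineer would, in place of code of your own. Each camera call takes 0.05 s, during which the arm holds its last target. There are 200 camera calls.

### The job

The lid of the dry-storage box is stuck to its gasket. First slide the flat white cover fully shut over the desiccant compartment; only then pull the lid by its orange handle until the seal lets go, and hold it just ajar, with a gap of about 25 mm at its front edge, never letting it swing up to more than double that. Finish while still holding the lid there, with the cover still shut and the other things on the bench left where they are.

Things in the scene. Friction and masses are not known exactly. Their poses are not given: they have to be found in the camera images.
- dry_box: Grey dry-storage box screwed to the bench, 170 (own x) x 240 (own y) x 75 high. Origin: centre of its underside, on the bench. Own x points from its front (robot side) to its rear, y to its left; yaw varies. Right 160: dry chamber under a blue lid. Left 80: desiccant compartment, its opening (blue canister, orange top) in the front half, plain deck behind; rails beside the cover stand 11 above the box.
- cover (a joint): Position of the white sliding cover in m: 0 = fully shut over the desiccant compartment (end stop, at the box's front), 0.045 to 0.072 at the start, 0.078 = fully open. It slides along the box's x, toward the front (-x) to shut, takes 2 to 3 N and stays where it is left.
- cover_grip (a point): Centre (half-way up) of the red upright fin on the cover: fin 10 thick along the box's x, 44 long along its y, standing 31 above the cover plate. The plate is 84 x 76 x 5, its top 81 above the bench. This point is 15 above the plate, 96 above the bench; it moves with the cover.
- lid (a joint): Lid angle in rad: 0 = shut, grows as the front edge rises, a stay stops it at 0.5. Front edge 165 from the hinge: gap there = 165 mm x angle (25 mm at 0.15 rad). The gasket sticks: the first crack takes 12 to 16 N upward at the handle, the pull then drops and is gone by 0.08 rad, leaving the lid's weight (1 to 2 N at the handle). Let go, it drops back until nearly shut, under 0.08 rad.
- lid_handle (a point): Centre of the orange bar handle on the lid: a round bar 11 thick and 110 long along the box's y, on two posts 85 apart, its axis 35 above the lid's top face (29 free below the bar); 135 forward of the hinge line and 43 above it. Moves with the lid on an arc about the hinge.
- lid_hinge (a point): Middle of the lid's hinge line, on the box's rear top edge, 75 above the bench; the hinge axis runs along the box's y. Does not move.
- breadboard: Bystander, leave alone: white plug-in breadboard lying flat, 165 x 55 x 9, long along its own x. Origin at its underside's centre.
- board: Bystander, leave alone: blue microcontroller board, 69 x 53, 17 tall at its steel socket. Origin at its underside's centre.
- note_pad: Bystander, leave alone: pink pad of sticky notes, 76 x 76 x 18. Origin at its underside's centre.
- tape_roll: Bystander, leave alone: grey roll of tape lying flat, 90 across, 20 high. Origin at its underside's centre.
- flux_bottle: Bystander, leave alone: small white bottle with a red cap, 40 across, 85 high, standing. Origin at its underside's centre.
- driver: Bystander, leave alone: screwdriver with yellow handle, 170 long, lying along its own x.
- parts_tray: Bystander, leave alone: green divided parts tray, 120 x 90 x 35. Origin at its underside's centre.

How it is judged:
On the way, in this order (a step that is already met when the one before it is completed fails the run):
1. the cover is fully shut while the lid is still sealed (value of joint cover below 0.004 m and value of joint lid below 0.03 rad), for 0.2 s.
2. the lid is broken free of its seal, the cover still shut (value of joint lid above 0.09 rad and value of joint cover below 0.006 m), for 0.2 s.
At the end, for the whole second after the job is handed in: The cover is shut to within 6 mm; the lid stands still, held by the robot's fingers (more than 0.5 N), at 0.09 to 0.22 rad, a gap of about 15 to 36 mm at its front edge (all of step 2 and value of joint lid below 0.22 rad and velocity of joint lid between -0.05 and 0.05 rad/s and contact force between the fingers and lid above 0.5 N); the arm keeps its last pose, push and grip.
It fails at once if the lid is opened before the cover is shut (value of joint lid above 0.04 rad and value of joint cover above 0.008 m).
It fails at once if the lid swings up beyond 0.38 rad (a gap of about 60 mm) (value of joint lid above 0.38 rad).
It fails at once if a bystander is pushed more than 30 mm from its place (distance of any of breadboard, board, note_pad, tape_roll, flux_bottle, driver, parts_tray from where it was at the start of the episode above 0.03 m).
It also fails if it takes over 48 s, if anything falls off the work surface, if the arm or the gripper's body presses on something with over 40 N, if the wrist force passes 120 N, or if a joint passes its speed limit or range.

## Working session

There is one attempt and no reset: what is moved stays moved. The work goes in short steps, Python scripts to look and compute and a tool call to move; the robot and the scene stay as the last step left them, time stands still between calls to the robot, and variables do not carry over. Pictures are saved under pics/ and viewed, at most 10 in all, crops included, and the job is handed in when it is done.

Besides the shell and the picture viewer there is one more tool, called after "Emit:" as name(argument=value, ...) on one line, values as JSON. jog_arm: Moves the arm, as the interface text tells. Its arguments: {"type":"object","properties":{"steps":{"type":"array"}},"required":["steps"]}

```bash
mkdir -p pics; python3 - <<'E'
from rig import *
import cv2,numpy as np
o=get_obs();print({k:np.round(v,3).tolist() for k,v in o.items()})
for n in("top","scene"):
    p,d=grab_frame(n);cv2.imwrite(f"pics/{n}0.png",p);np.savez(f"/tmp/{n}0.npz",p=p,d=d)
    print(n,camera_info(n))
E
```

```text
{'time': 0.0, 'joints': [-1.312, 0.537, -0.004, 1.539, 0.003, 1.067, -0.071], 'qvel': [-0.0, 0.0, -0.001, -0.001, 0.001, 0.0, 0.001], 'joint_torque': [0.0, -57.098, 0.991, -25.161, -0.056, 0.018, 0.0], 'position': [0.207, 0.615, 0.249], 'ee_rot': [0.162, 0.987, -0.001, -0.0], 'contact_force': [0.379, -1.04, 0.334], 'moment': [0.094, -0.032, 0.02], 'finger_force': 0.0, 'width': 0.088}
top {'camera_matrix': array([[373.12991553,   0.        , 314.32993404],
       [  0.        , 373.12991553, 201.77476552],
       [  0.        ,   0.        ,   1.        ]]), 'origin': array([0.52993007, 0.09293766, 0.99830261]), 'attitude': array([-0.7037377 ,  0.70977114, -0.00787095,  0.03026941])}
scene {'camera_matrix': array([[394.41320767,   0.        , 318.27791383],
       [  0.        , 394.41320767, 201.24256552],
       [  0.        ,   0.        ,   1.        ]]), 'origin': array([ 1.14328216, -0.61760228,  0.82636861]), 'attitude': array([ 0.85795395,  0.280524  , -0.13399522, -0.40898238])}
```

View pics/top0.png

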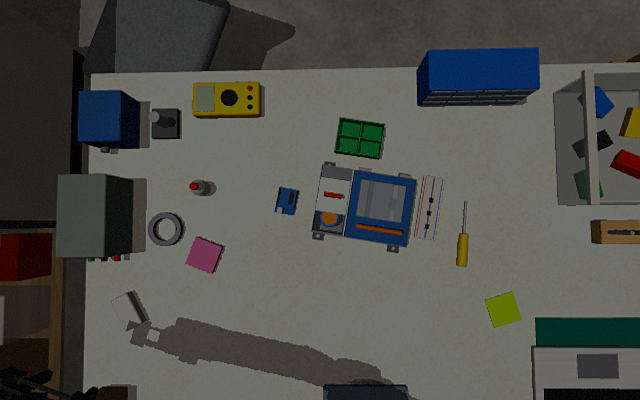

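View pics/scene0.png

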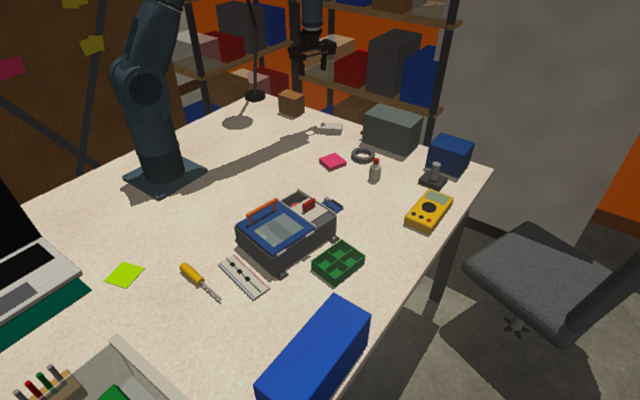

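The top view shows the box around (365,205). The handle is at about (380,229), the fin at (333,195) and the orange canister top at (328,218). The breadboard lies to the right of the box, and the blue board to its left.

```bash
cat > h.py <<'E'
import numpy as np,cv2
from scipy.spatial.transform import Rotation as R
def world(d,ci,m=None):
    K=ci["camera_matrix"];v,u=np.nonzero((d>0) if m is None else (m&(d>0)))
    z=d[v,u];c=np.c_[(u-K[0,2])/K[0,0]*z,(v-K[1,2])/K[1,1]*z,z]
    return R.from_quat(ci["attitude"]).apply(c)+ci["origin"],u,v
def axis(P):
    c=P.mean(0);w,V=np.linalg.eigh(np.cov((P-c)[:,:2].T));return V[:,1]
E
python3 - <<'E'
from h import *;from rig import camera_info
for n,(u0,u1,v0,v1) in dict(top=(300,425,155,255),scene=(225,345,180,285)).items():
    f=np.load(f"/tmp/{n}0.npz");p,d=f["p"],f["d"];ci=camera_info(n)
    hsv=cv2.cvtColor(p,cv2.COLOR_BGR2HSV);H,S,V=cv2.split(hsv)
    roi=np.zeros(d.shape,bool);roi[v0:v1,u0:u1]=1
    for nm,m in dict(orange=(H>5)&(H<22)&(S>150),red=((H<5)|(H>174))&(S>150),blue=(H>98)&(H<120)&(S>120)).items():
        k,l,st,_=cv2.connectedComponentsWithStats((m&roi&(V>50)).astype(np.uint8))
        for i in range(1,k):
            if st[i,4]<15: continue
            P,u,v=world(d,ci,l==i)
            a=axis(P);q=P[:,:2]@a
            print(n,nm,st[i],"med",np.median(P,0).round(3),"min",P.min(0).round(3),"max",P.max(0).round(3),"ax",a.round(3),"mid",((q.max()+q.min())/2).round(3),"len",np.ptp(q).round(3))
    P,u,v=world(d,ci,roi)
    q=P[(P[:,2]>.066)&(P[:,2]<.1)];r=cv2.minAreaRect((q[:,:2]*1000).astype(np.float32));print(n,"boxrect",r, "bench z",np.median(P[P[:,2]<.03],0))
f=np.load("/tmp/top0.npz");cv2.imwrite("pics/c.png",cv2.convertScaleAbs(cv2.resize(f["p"][150:265,270:480],None,fx=3.8,fy=3.8,interpolation=cv2.INTER_CUBIC),alpha=1.5))
E
```

```text
top orange [322 212  15  13 150] med [0.54  0.086 0.06 ] min [0.525 0.068 0.056] max [0.555 0.104 0.065] ax [0.226 0.974] mid 0.207 len 0.037
top orange [356 224  46  11 197] med [ 0.512 -0.03   0.124] min [ 0.5   -0.081  0.116] max [0.524 0.024 0.129] ax [0.168 0.986] mid 0.058 len 0.106
top red [324 192  18   7  66] med [0.594 0.079 0.112] min [0.588 0.057 0.087] max [0.601 0.098 0.115] ax [0.173 0.985] mid 0.179 len 0.042
top blue [ 345  170   71   76 2197] med [ 0.538 -0.035  0.084] min [ 0.473 -0.124  0.079] max [0.657 0.048 0.119] ax [-0.97   0.244] mid -0.556 len 0.173
top blue [319 212  21  15  73] med [0.532 0.091 0.057] min [0.519 0.061 0.012] max [0.556 0.112 0.061] ax [0.193 0.981] mid 0.189 len 0.051
top boxrect ((574.4267578125, 0.634765625), (240.4265594482422, 176.8047332763672), 80.26949310302734) bench z [0.55958917 0.02492391 0.00125934]
scene orange [246 198  32  26 134] med [ 0.514 -0.028  0.12 ] min [ 0.39  -0.079 -0.005] max [0.527 0.11  0.125] ax [-0.233  0.973] mid -0.091 len 0.207
scene red [303 198  12  15  93] med [0.599 0.073 0.1  ] min [0.592 0.056 0.082] max [0.605 0.1   0.112] ax [0.171 0.985] mid 0.179 len 0.043
scene blue [323 201  19  11  77] med [0.596 0.21  0.004] min [0.558 0.19  0.   ] max [0.624 0.226 0.009] ax [-0.99   0.144] mid -0.555 len 0.065
scene blue [237 202  77  53 963] med [ 0.573 -0.057  0.081] min [ 0.473 -0.122  0.077] max [0.658 0.05  0.085] ax [-0.713 -0.702] mid -0.379 len 0.209
scene blue [252 205  21  17 136] med [ 0.5   -0.015  0.081] min [ 0.486 -0.056  0.078] max [0.516 0.028 0.084] ax [0.098 0.995] mid 0.035 len 0.083
scene boxrect ((574.8460083007812, 4.231781005859375), (244.71400451660156, 179.34751892089844), 80.88761138916016) bench z [ 0.55710301  0.00410026 -0.00116016]
```

View pics/c.png

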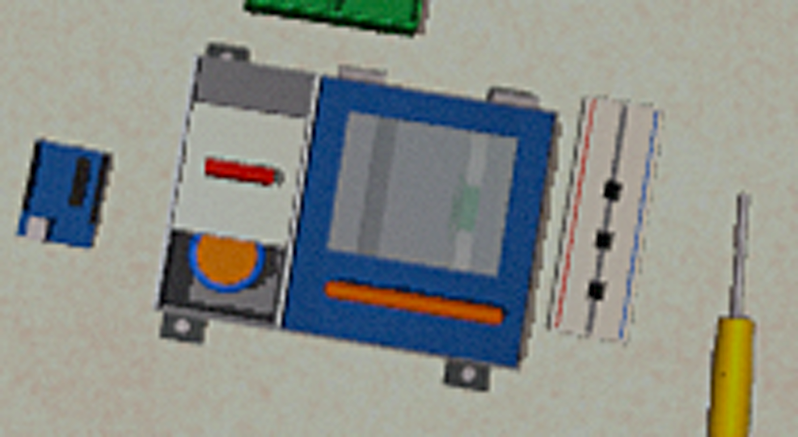

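The top view and the scene view agree. Box yaw is about -0.17 rad, the fin is near (0.596, 0.077) and the handle near (0.513, -0.029, 0.118). I'll turn the tool so it closes along the box's x, then move above the fin.

Emit:
jog_arm(steps=[{"claw": -1,"linear": [0,0,0],"dr": [0,0,0.177]},{"claw": -1,"linear": [0,0,0],"dr": [0,0,0.177]},{"claw": -1,"linear": [0,0,0],"dr": [0,0,0.177]},{"claw": -1,"linear": [0,0,0],"dr": [0,0,0.177]},{"claw": -1,"linear": [0,0,0],"dr": [0,0,0.177]},{"claw": -1,"linear": [0,0,0],"dr": [0,0,0.177]},{"claw": -1,"linear": [0,0,0],"dr": [0,0,0.177]},{"claw": -1,"linear": [0,0,0],"dr": [0,0,0.177]},{"claw": -1,"linear": [-0.039,0.0395,0],"dr": [0,0,0]},{"claw": -1,"linear": [-0.039,0.0395,0],"dr": [0,0,0]},{"claw": -1,"linear": [-0.039,0.0395,0],"dr": [0,0,0]},{"claw": -1,"linear": [-0.039,0.0395,0],"dr": [0,0,0]},{"claw": -1,"linear": [-0.039,0.0395,0],"dr": [0,0,0]},{"claw": -1,"linear": [-0.039,0.0395,0],"dr": [0,0,0]},{"claw": -1,"linear": [-0.039,0.0395,0],"dr": [0,0,0]},{"claw": -1,"linear": [-0.039,0.0395,0],"dr": [0,0,0]},{"claw": -1,"linear": [-0.039,0.0395,0],"dr": [0,0,0]},{"claw": -1,"linear": [-0.039,0.0395,0],"dr": [0,0,0]},{"claw": -1,"linear": [-0.039,0.0395,0],"dr": [0,0,0]},{"claw": -1,"linear": [-0.039,0.0395,0],"dr": [0,0,0]}])

```text
time: 2.6
position: [0.5961, 0.0732, 0.2494]
ee_rot: [0.764, 0.645, -0.0, -0.0]
contact_force: [0.7, 0.5, 0.4]
width: 0.088
finger_force: 0.0
```

Emit:
jog_arm(steps=[{"claw": -1,"linear": [0.002,0,0.03],"dr": [0,0,0]},{"claw": -1,"linear": [0.002,0,0.03],"dr": [0,0,0]},{"claw": -1,"linear": [0,0,0.03],"dr": [0,0,0]},{"claw": -1,"linear": [0,0,0],"dr": [0,0,0]}])

```text
time: 3.1
position: [0.5941, 0.0784, 0.1575]
ee_rot: [0.765, 0.645, -0.002, -0.001]
contact_force: [0.0, -0.4, -0.2]
width: 0.0882
finger_force: 0.0
```

```bash
python3 - <<'E'
from rig import *
import cv2,numpy as np
from h import *
ci=camera_info("wrist");p,d=grab_frame("wrist");cv2.imwrite("pics/w1.png",cv2.convertScaleAbs(p,alpha=1.4))
K=ci["camera_matrix"];o=get_obs();print(np.round(o["position"],4))
H,S,V=cv2.split(cv2.cvtColor(p,cv2.COLOR_BGR2HSV))
for nm,m in dict(red=((H<5)|(H>174))&(S>150)&(V>40),orange=(H>5)&(H<22)&(S>150)&(V>50)).items():
    k,l,st,_=cv2.connectedComponentsWithStats(m.astype(np.uint8))
    for i in range(1,k):
        if st[i,4]<150: continue
        v,u=np.nonzero((l==i)&(d>0))
        if len(u)<50: continue
        x=(u-K[0,2])/K[0,0];y=(v-K[1,2])/K[1,1];r=np.hypot(x,y)+1e-9;z=d[v,u];t=np.tan(r)/r
        P=R.from_quat(ci["attitude"]).apply(np.c_[x*t*z,y*t*z,z])+ci["origin"]
        q=P[P[:,2]>np.percentile(P[:,2],90)-.006]
        print(nm,st[i],"top pts med",np.median(q,0).round(4),"rect",cv2.minAreaRect((q[:,:2]*1000).astype(np.float32)))
E
```

```text
[0.5955 0.0784 0.1592]
red [ 311  181   15   74 1028] top pts med [0.5954 0.0814 0.1132] rect ((595.1806640625, 79.12895202636719), (43.239959716796875, 8.95439624786377), 79.96542358398438)
orange [ 230  177   31   47 1176] top pts med [0.5386 0.0886 0.0608] rect ((538.9534301757812, 88.83894348144531), (39.34795379638672, 28.950008392333984), 65.58009338378906)
orange [223 319  20  36 463] top pts med [0.5187 0.0048 0.125 ] rect ((541.448486328125, 47.78057861328125), (136.40261840820312, 19.808320999145508), 62.117027282714844)
```

View pics/w1.png

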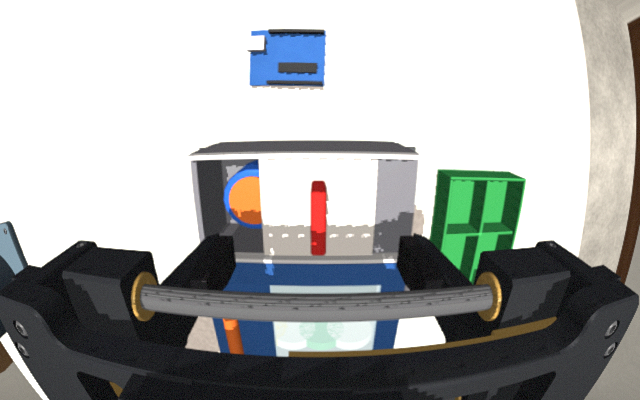

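In the wrist view the fin is centred between the fingers at about (318,218), which puts it at (0.595, 0.079). I'll go down and grip it.

Emit:
jog_arm(steps=[{"claw": -1,"linear": [0,0,0.02],"dr": [0,0,0]},{"claw": -1,"linear": [0,0,0.02],"dr": [0,0,0]},{"claw": -1,"linear": [0,0,0.02],"dr": [0,0,0]},{"claw": -1,"linear": [0,0,0],"dr": [0,0,0]},{"claw": 0.7,"linear": [0,0,0],"dr": [0,0,0]},{"claw": 1,"linear": [0,0,0],"dr": [0,0,0]},{"claw": 1,"linear": [0,0,0],"dr": [0,0,0]},{"claw": 1,"linear": [0,0,0],"dr": [0,0,0]},{"claw": 1,"linear": [0,0,0],"dr": [0,0,0]},{"claw": 1,"linear": [0,0,0],"dr": [0,0,0]}])

```text
time: 4.4
position: [0.5961, 0.0786, 0.0998]
ee_rot: [0.765, 0.645, 0.0, -0.0]
contact_force: [0.3, -0.3, 0.4]
width: 0.0305
finger_force: 0.0
```

Still closing. I'll finish the grip, then slide toward the front.

Emit:
jog_arm(steps=[{"claw": 1,"linear": [0,0,0],"dr": [0,0,0]},{"claw": 1,"linear": [0,0,0],"dr": [0,0,0]},{"claw": 1,"linear": [0,0,0],"dr": [0,0,0]},{"claw": 1,"linear": [0,0,0],"dr": [0,0,0]},{"claw": 1,"linear": [0,0,0],"dr": [0,0,0]},{"claw": 1,"linear": [0,-0.006,0],"dr": [0,0,0]},{"claw": 1,"linear": [0,-0.008,0],"dr": [0,0,0]},{"claw": 1,"linear": [0,-0.008,0],"dr": [0,0,0]},{"claw": 1,"linear": [0,-0.008,0],"dr": [0,0,0]},{"claw": 1,"linear": [0,-0.008,0],"dr": [0,0,0]}])

```text
time: 5.65
position: [0.5581, 0.0851, 0.0997]
ee_rot: [0.765, 0.645, 0.0, 0.0]
contact_force: [1.9, 0.8, -3.4]
width: 0.0099
finger_force: 30.0
```

Emit:
jog_arm(steps=[{"claw": 1,"linear": [0,-0.004,0],"dr": [0,0,0]},{"claw": 1,"linear": [0,-0.004,0],"dr": [0,0,0]},{"claw": 1,"linear": [0,-0.003,0],"dr": [0,0,0]},{"claw": 1,"linear": [0,-0.003,0],"dr": [0,0,0]},{"claw": 1,"linear": [0,0,0],"dr": [0,0,0]}])

```text
time: 6.28
position: [0.5444, 0.0874, 0.0997]
ee_rot: [0.765, 0.645, -0.0, -0.0]
contact_force: [-0.4, -0.4, -2.4]
width: 0.0099
finger_force: 30.0
```

Emit:
jog_arm(steps=[{"claw": 1,"linear": [0,-0.003,0],"dr": [0,0,0]},{"claw": 1,"linear": [0,-0.003,0],"dr": [0,0,0]},{"claw": 1,"linear": [0,-0.002,0],"dr": [0,0,0]},{"claw": 1,"linear": [0,0,0],"dr": [0,0,0]}])

```text
time: 6.78
position: [0.543, 0.0876, 0.0999]
ee_rot: [0.765, 0.644, 0.004, 0.005]
contact_force: [22.2, -2.2, -27.1]
width: 0.0097
finger_force: 30.1
```

The end stop is reached: 22 N and no further travel after about 54 mm. I'll ease off, release, rise and move over the handle.

Emit:
jog_arm(steps=[{"claw": 1,"linear": [0,0.004,0],"dr": [0,0,0]},{"claw": 0.3,"linear": [0,0,0],"dr": [0,0,0]},{"claw": -0.3,"linear": [0,0,0],"dr": [0,0,0]},{"claw": -0.3,"linear": [0,0,0],"dr": [0,0,0]},{"claw": -0.3,"linear": [0,0,0],"dr": [0,0,0]},{"claw": -0.3,"linear": [0,0,-0.02],"dr": [0,0,0]},{"claw": -0.3,"linear": [0,0,-0.03],"dr": [0,0,0]},{"claw": -0.3,"linear": [0,0,-0.03],"dr": [0,0,0]},{"claw": -0.3,"linear": [-0.03,-0.003,0],"dr": [0,0,0]},{"claw": -0.3,"linear": [-0.03,-0.003,0],"dr": [0,0,0]},{"claw": -0.3,"linear": [-0.03,-0.002,0],"dr": [0,0,0]},{"claw": -0.3,"linear": [-0.03,-0.002,0],"dr": [0,0,0]},{"claw": -0.3,"linear": [0,0,0],"dr": [0,0,0]},{"claw": -0.3,"linear": [0,0,0],"dr": [0,0,0]}])

```text
time: 8.52
position: [0.511, -0.0275, 0.1798]
ee_rot: [0.764, 0.645, 0.0, -0.0]
contact_force: [0.4, 0.1, 0.4]
width: 0.0574
finger_force: 0.0
```

```bash
python3 - <<'E'
from rig import *
import cv2,numpy as np
from h import *
o=get_obs();print({k:np.round(o[k],4) for k in("position","width","contact_force")})
ci=camera_info("wrist");p,d=grab_frame("wrist");cv2.imwrite("pics/w2.png",cv2.convertScaleAbs(p,alpha=1.4))
K=ci["camera_matrix"]
H,S,V=cv2.split(cv2.cvtColor(p,cv2.COLOR_BGR2HSV))
for nm,m in dict(red=((H<5)|(H>174))&(S>150)&(V>40),orange=(H>5)&(H<22)&(S>150)&(V>50)).items():
    k,l,st,_=cv2.connectedComponentsWithStats(m.astype(np.uint8))
    for i in range(1,k):
        if st[i,4]<100: continue
        v,u=np.nonzero((l==i)&(d>0))
        if len(u)<50: continue
        x=(u-K[0,2])/K[0,0];y=(v-K[1,2])/K[1,1];r=np.hypot(x,y)+1e-9;z=d[v,u];t=np.tan(r)/r
        P=R.from_quat(ci["attitude"]).apply(np.c_[x*t*z,y*t*z,z])+ci["origin"]
        q=P[P[:,2]>np.percentile(P[:,2],90)-.006]
        print(nm,st[i],"med",np.median(q,0).round(4),"rect",cv2.minAreaRect((q[:,:2]*1000).astype(np.float32)))
E
```

```text
{'position': array([ 0.511 , -0.0275,  0.1798]), 'width': np.float64(0.0574), 'contact_force': array([0.4269, 0.1038, 0.368 ])}
red [328   9  15  66 902] med [0.5424 0.0863 0.1131] rect ((542.91064453125, 87.13258361816406), (43.20760726928711, 9.148080825805664), 80.11834716796875)
orange [ 310  135   16  152 2284] med [ 0.5128 -0.0198  0.125 ] rect ((511.9548034667969, -26.388710021972656), (107.90409088134766, 10.086529731750488), 79.92105865478516)
orange [273 345  34  11 113] med [ 0.5068 -0.0097  0.261 ] rect ((506.8358459472656, -9.693366050720215), (1.7626088857650757, 7.364960670471191), 78.11882781982422)
```

View pics/w2.png

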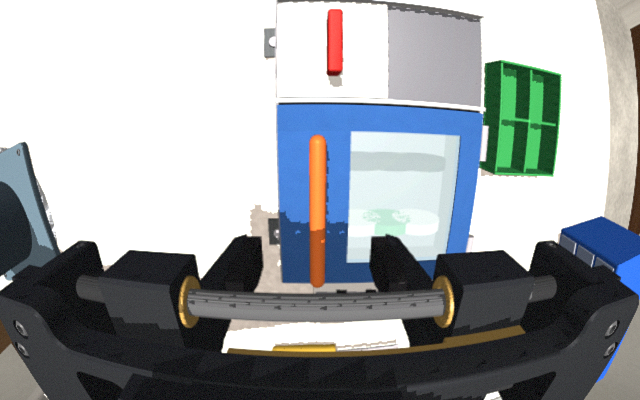

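The cover is flush with the front edge, with the fin at (335,40). The bar at (317,210) is centred between the fingers, so I'll go down and grip it.

Emit:
jog_arm(steps=[{"claw": -0.3,"linear": [0,0.001,0.03],"dr": [0,0,0]},{"claw": -0.3,"linear": [0,0,0.02],"dr": [0,0,0]},{"claw": -0.3,"linear": [0,0,0.02],"dr": [0,0,0]},{"claw": -0.3,"linear": [0,0,0],"dr": [0,0,0]},{"claw": 1,"linear": [0,0,0],"dr": [0,0,0]},{"claw": 1,"linear": [0,0,0],"dr": [0,0,0]},{"claw": 1,"linear": [0,0,0],"dr": [0,0,0]},{"claw": 1,"linear": [0,0,0],"dr": [0,0,0]},{"claw": 1,"linear": [0,0,0],"dr": [0,0,0]},{"claw": 1,"linear": [0,0,0],"dr": [0,0,0]},{"claw": 1,"linear": [0,0,0],"dr": [0,0,0]},{"claw": 1,"linear": [0,0,0],"dr": [0,0,0]}])

```text
time: 10.07
position: [0.5117, -0.0288, 0.1098]
ee_rot: [0.765, 0.645, 0.0, -0.0]
contact_force: [-1.8, 0.8, 3.7]
width: 0.0092
finger_force: 29.2
```

Emit:
jog_arm(steps=[{"claw": 1,"linear": [0,0,-0.001],"dr": [0,0,0]},{"claw": 1,"linear": [0,0,-0.001],"dr": [0,0,0]},{"claw": 1,"linear": [0,0.001,-0.001],"dr": [0,0,0]},{"claw": 1,"linear": [0,0,-0.001],"dr": [0,0,0]},{"claw": 1,"linear": [0,0,0],"dr": [0,0,0]}])

```text
time: 10.7
position: [0.5129, -0.029, 0.1138]
ee_rot: [0.765, 0.645, 0.0, 0.0]
contact_force: [3.1, 0.5, -6.6]
width: 0.0093
finger_force: 30.2
```

Emit:
jog_arm(steps=[{"claw": 1,"linear": [0,0.001,-0.002],"dr": [0,0,0]},{"claw": 1,"linear": [0,0.001,-0.002],"dr": [0,0,0]},{"claw": 1,"linear": [0,0.001,-0.002],"dr": [0,0,0]},{"claw": 1,"linear": [0,0.001,-0.002],"dr": [0,0,0]},{"claw": 1,"linear": [0,0,0],"dr": [0,0,0]}])

```text
time: 11.32
position: [0.516, -0.0295, 0.1218]
ee_rot: [0.765, 0.645, -0.0, -0.001]
contact_force: [-1.5, 0.9, -2.9]
width: 0.0096
finger_force: 29.8
```

```bash
cat > l.py <<'E'
from rig import *
from h import *
import sys
o=get_obs();print({k:np.round(o[k],4) for k in("position","width","contact_force","finger_force")})
ci=camera_info("scene");p,d=grab_frame("scene")
cv2.imwrite(f"pics/{sys.argv[1]}.png",cv2.convertScaleAbs(cv2.resize(p[160:290,210:370],None,fx=4,fy=4,interpolation=cv2.INTER_CUBIC),alpha=1.4))
H,S,V=cv2.split(cv2.cvtColor(p,cv2.COLOR_BGR2HSV))
roi=np.zeros(d.shape,bool);roi[180:285,225:325]=1
P,_,_=world(d,ci,roi&(H>95)&(H<125)&(S>100))
b=R.from_euler("z",-.169).inv().apply(P-[.5745,.0015,0])
b=b[(b[:,2]>.06)&(b[:,2]<.125)&(b[:,1]<.035)&(b[:,0]>-.06)&(b[:,0]<.075)]
A=np.c_[b[:,0],np.ones(len(b))];w=np.ones(len(b),bool)
for _ in range(4):
    s=np.linalg.lstsq(A[w],b[w,2],rcond=None)[0];w=abs(b[:,2]-A@s)<.005
print("lid angle",np.arctan(-s[0]),w.sum(),len(b))
E
python3 l.py s2
```

```text
{'position': array([ 0.516 , -0.0295,  0.1218]), 'width': np.float64(0.0096), 'contact_force': array([-1.543 ,  0.8801, -2.9399]), 'finger_force': np.float64(29.8212)}
lid angle 0.0903112204032348 840 844
```

View pics/s2.png

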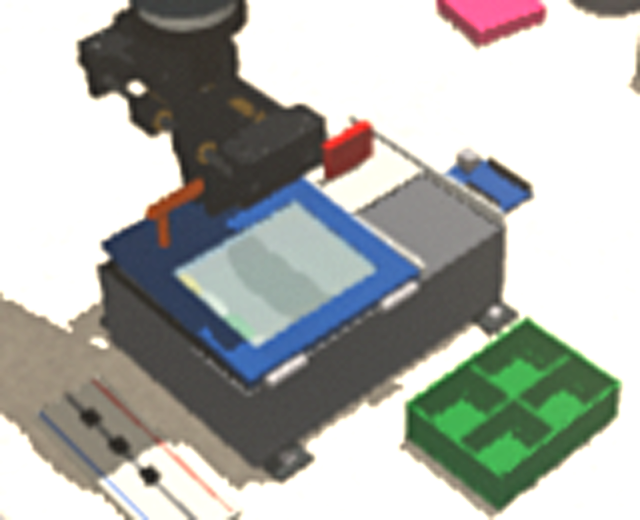

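The lid is open and follows the fingers at about 0.09 rad. The cover, with its fin at (348,150), is still shut. I'll lift 8 mm more along the arc.

Emit:
jog_arm(steps=[{"claw": 1,"linear": [0,0.001,-0.002],"dr": [0,0,0]},{"claw": 1,"linear": [0,0.001,-0.002],"dr": [0,0,0]},{"claw": 1,"linear": [0,0.001,-0.002],"dr": [0,0,0]},{"claw": 1,"linear": [0,0.001,-0.002],"dr": [0,0,0]},{"claw": 1,"linear": [0,0,0],"dr": [0,0,0]},{"claw": 1,"linear": [0,0,0],"dr": [0,0,0]},{"claw": 1,"linear": [0,0,0],"dr": [0,0,0]},{"claw": 1,"linear": [0,0,0],"dr": [0,0,0]}])

```text
time: 12.38
position: [0.5198, -0.0302, 0.1297]
ee_rot: [0.765, 0.645, -0.001, -0.001]
contact_force: [-5.6, 0.7, -0.7]
width: 0.0089
finger_force: 29.7
```

```bash
python3 l.py s3
```

```text
{'position': array([ 0.5198, -0.0302,  0.1297]), 'width': np.float64(0.0089), 'contact_force': array([-5.5508,  0.7131, -0.6544]), 'finger_force': np.float64(29.6589)}
lid angle 0.15450976522347729 881 892
```

View pics/s3.png

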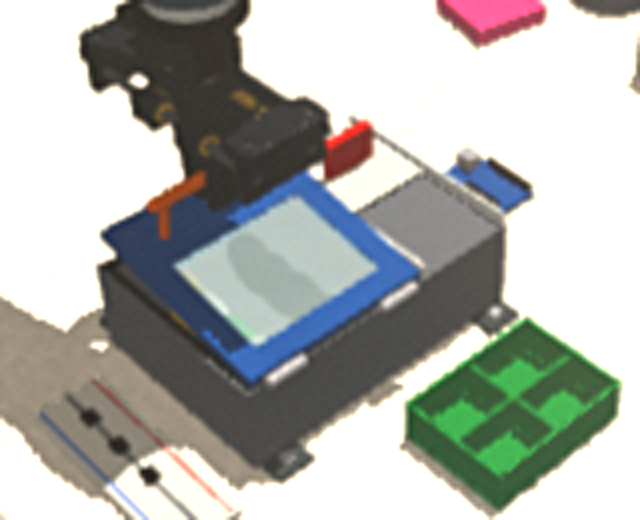

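The lid is held still at about 0.15 rad with a 30 N grip, the cover is shut and the bystanders haven't moved. Handing in.

```bash
python3 -c "from rig import *;print(finish_job())"
```

```text
the job is handed in; nothing more can be done
None
```

I shut the cover against its end stop, then broke the lid's seal. At hand-in the gripper held the lid at about 0.15 rad (a gap of about 25 mm), and none of the bystanders in view had moved; the judge's verdict was not shown.

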